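Chuck up a burr and close the spindle guard

ROBOT

A 6-joint arm with a two-finger parallel gripper is mounted at the origin on a cart in front of the work surface, level with it; the furniture and walls round the work are solid. World frame = base frame: x ahead of the robot, y to its left, z up, the work surface at z = 0. Lengths are in m, angles in degrees, forces in N, time in s.
With the tool pointing down it reaches from about 0.3 to 0.75 m from the base axis. Payload 8.5 kg.
Tool frame: the origin (TCP) lies midway between the tips of the shut fingers; the grasp point (between the pads) lies 19 mm behind it; z points along the fingers, y is the line along which they close (so a half turn about z gives the same grasp; the last joint's range is limited). The gripper opens to 85 mm and grips with 20 to 120 N. Pads are 22 mm wide; open, the fingers measure 114 mm over their backs; the gripper's body (76 mm by 85 mm) begins 54 mm behind the grasp point. The pads swing forward as they close: fully open they stand 13 mm farther back than shut.
Start: joints at [54.815, 21.807, 74.336, -0, 83.858, -12.336], TCP at [0.214, 0.507, 0.231] pointing down, gripper open.
Joint ranges: [-178.18, 178.18], [-50.72, 133.34], [12.68, 142.11], [-81.47, 261.47], [9.98, 163.14], [-165.26, 165.26]. Speed limits (degrees/s): [136.94, 136.94, 180, 180, 180, 180].

INTERFACE

Orientations are given as a 3x3 rotation matrix whose columns are the frame's x, y, z axes.
In Python, from rig import env gives the robot as it stands. The module is installed in compiled form; this text tells all that it offers.
- The arm moves only by the tool jog_arm, never from a script. Its argument "targets" is a list of rows, each a list of 6 numbers: the shift along the tool's x, y, z in cm, then the turn, a rotation vector about the tool's x, y, z in degrees. A call has 1 to 8 rows; each row is the pose to reach, as a shift and turn from the pose commanded when the call began, along the tool's axes at that moment; what a row does not reach only later rows make up. A row lasts 1/12 s, in which the tool goes at most 41.7 mm and 7.16 degrees, less where a joint would pass 70% of its speed; a pose out of reach is approached as far as the arm can. A call with a gripper value outside its range is refused whole. "hand" is the opening, from 0 (shut) to 1 (fully open), set as the call begins (left out, the last holds). The fingers move at their own pace and stop on an object; "newtons" is the grip in N (left out, the last holds). Time passes only in rows, so rows that repeat a pose let the fingers close. It gives the time, the measured TCP pose, the force, the opening and the grip force at its end, in the units of the state.
- env.observe(): the state, without advancing time (a new reading comes with each control period).
- env.get_image(name): name is "scene" or "top" or "wrist"; returns a dict with "frame" (420x560x3 uint8, red, green, blue), "depth" (420x560 float32, m along the optical axis (not along the pixel's ray), 0 where there is no reading), "fovy" (degrees; the focal length in pixels is half the picture's height over the tangent of half this angle, whatever the lens; pixels are square), "cx", "cy" (the principal point, pixels), "k1" (the pictures are not rectified: a ray, as slopes to the right and down, at radius r is drawn at 1 + k1 r^2 times it, then the intrinsics apply), "cam_to_world" (4x4, takes a point from camera to world coordinates). Camera axes: x right, y down, z forward; pixel columns grow to the right and rows downward; lengths in m; the calibration is good to about 2 mm. A picture is of the moment at which its call begins.
- env.close_job(): hands the job in; it is judged then, once.
Trained networks look in the newest picture that a camera, given by its name, has taken for a name from the list of things; names that differ only in an ending like _2 or _b are one class to them, and where a whole thing is asked for, a point or a joint stands for the part that bears it (a point fixed in the world has none). Each returns a list of dicts, best first, with "score" (0 to 1); they miss things now and then, are a little off and sometimes report something else, mostly with a low value. They report only what shows in the picture. A call takes as long as a camera call.
- env.regions_of(camera, target): "pixels" (420x560 bool, what is visible of it) and "point" ([row, column] in pixels, amid what is visible of it).
The state is a dict: "time_s": time; "q": joint angles; "qvel": joint speeds; "joint_efforts": joint torques, N m; "position": TCP position; "tool_rot": TCP orientation; "ft_force": force on the tool from outside, world axes, zero at the start; "wrist_torque": the same for the moment, N m; "grip_width": finger opening in m; "gripper_force": force on a finger pad.
Only numpy, scipy, OpenCV 4.12 (cv2) and the standard library are available. Lean on these libraries where they do the work, as an engineer would, in place of code of your own. Each camera call takes 0.05 s, during which the arm holds its last target. There are 200 camera calls.

TASK

The burr is only standing loose in the three-jaw chuck of the little deburring spindle. Tighten the chuck by turning its knurled ring clockwise (seen from the burr's end), as many turns of the hand as it takes, until the jaws grip the burr firmly and the ring will go no further; then swing the clear guard all the way down over the chuck. Leave the burr in its bore and do not shove the other things on the bench about.

Things in the scene. Friction and masses are not known exactly. Their poses are not given: they have to be found in the camera images.
- spindle: deburring spindle, a fixed bench fixture: grey base plate 150x124 mm, 14 mm thick, and on it an aluminium plate 128x110 mm that leans 27.5 degrees (0.48 rad), low edge in front. Origin: centre of the underside on the bench; x points from its front (operator's side) to its back, z up
- chuck: three-jaw chuck fixed on the leaning plate. Origin: where its axis meets the plate's surface, 50 mm above the bench. z: out of the plate along the axis (0.48 rad from vertical, leaning to the operator); x: up the slope, y: level. Along z: back disc 0-8 mm (45 mm dia.), knurled ring 9-34 mm, three dark jaws 34-46 mm sliding on the face (inside 20 mm radius), burr's end 68 mm
- sleeve_grip (a point): on the chuck's axis, mid-height of the knurled ring (21 mm from the plate); axes as chuck. Ring 45 mm dia. (46.6 over knurls), 25 mm high. A negative turn about z closes all jaws, 1.5 mm of radius per rad; the jaws meet the burr after 2 to 3 rad, a few tenths more grip it firmly, then it stops solid. Stiff (0.25 N m), stays where left
- burr: burr bit, steel shank 8 mm diameter, 42 mm long, brass-coloured head 12.4 mm diameter, 59.5 mm in all. Origin: centre of the shank's lower end, z along the bit to its head. It stands loose in the chuck's bore (11 mm wide, floor 8 mm from the plate), leaning a little, 34 mm of it above the ring
- guard (a joint): hinge angle of the clear guard in rad: 0 = fully down on the plate over the chuck, grows as it opens; it starts open at 1.65 to 1.85. Stiff hinge (0.3 N m), stays where it is left
- guard_hinge (a point): middle of the guard's hinge line at the plate's upper edge, 63 mm up the slope from the chuck's axis; axes as chuck, the hinge line is y. The guard is a box open below and behind: at angle 0 it reaches 108 mm down the slope, 92 mm wide, 78 mm high along the chuck's z
- guard_lip (a point): outer end of the guard's orange grip lip (10 mm thick, 60 wide, 26 long, in the plane of the guard's top); the frame turns with the guard: x towards the hinge side, y level, z out of the guard's top. At angle 0 it is 134 mm down the slope from the hinge and 78 mm out along the chuck's z
- kapton: roll of orange tape, 62 mm, 12 mm high, loose bystander; origin centre of underside
- pot_paste: white pot with blue lid, 40 mm, 22 mm high, loose bystander; origin centre of underside
- part_box: small cardboard box with a blue band, 70x50x28 mm, loose bystander; origin centre of underside
- marker: black marker, 132x13x15 mm, loose bystander; origin centre of underside

How it is judged:
By the outcome, as a careful person would: the job done as asked, in the order asked, and still so for the second after the job is handed in, with the robot touching nothing.
It also fails if it takes over 61 s, if anything falls off the work surface, if the arm or the gripper's body presses on something with over 40 N, if the wrist force passes 120 N, or if a joint passes its speed limit or range.

## Working session

There is one attempt and no reset: what is moved stays moved. The work goes in short steps, Python scripts to look and compute and a tool call to move; the robot and the scene stay as the last step left them, time stands still between calls to the robot, and variables do not carry over. Pictures are saved under pics/ and viewed, at most 10 in all, crops included, and the job is handed in when it is done.

Besides the shell and the picture viewer there is one more tool, called after "Call:" by a JSON object that holds its "fn" and its "kwargs". jog_arm: Moves the arm, as the interface text tells. Its arguments: {"type":"object","properties":{"targets":{"type":"array","items":{"type":"array","items":{"type":"number"}}},"hand":{"type":"number"},"newtons":{"type":"number"}},"required":["targets"]}

```bash
mkdir -p pics
cat > h.py <<'E'
import numpy as np, cv2
from rig import env
def pts(im, mask):
    h,w=im['depth'].shape; f=h/2/np.tan(np.radians(im['fovy']/2))
    r,c=np.nonzero(mask&(im['depth']>0)); d=im['depth'][r,c]
    K=np.array([[f,0,im['cx']],[0,f,im['cy']],[0,0,1]])
    u=cv2.undistortPoints(np.stack([c,r],1).astype(float)[:,None],K,np.array([im['k1'],0,0,0.]))[:,0]
    P=np.c_[u*d[:,None],d]
    T=np.array(im['cam_to_world']); return P@T[:3,:3].T+T[:3,3]
def save(im,n): cv2.imwrite('pics/'+n,im['frame'][:,:,::-1])
E
python3 - <<'E'
from h import *
ims=[]
for c in ['scene','top']:
    im=env.get_image(c); ims.append(im['frame'])
    for t in ['spindle','chuck','sleeve_grip','burr','guard','guard_lip','kapton','pot_paste','part_box','marker']:
        rs=env.regions_of(c,t)
        for r in rs[:1]:
            p=pts(im,r['pixels']); 
            print(c,t,round(r['score'],2),r['point'],len(p),np.median(p,0).round(3) if len(p) else '',p.min(0).round(3) if len(p) else '',p.max(0).round(3) if len(p) else '')
    save(im,c+'0.png')
s=env.observe(); print(s)
E
```

```text
scene spindle 0.67 [154.5, 261.3] 5079 [0.539 0.27  0.08 ] [ 0.415  0.205 -0.003] [0.879 0.765 0.232]
scene chuck 0.7 [124.9, 267.7] 2849 [0.564 0.28  0.157] [ 0.463  0.245 -0.003] [0.88  0.786 0.232]
scene sleeve_grip 0.85 [122.9, 265.9] 2744 [0.563 0.277 0.162] [ 0.463  0.245 -0.003] [0.833 0.765 0.232]
scene burr 0.56 [166.5, 238.9] 43 [0.469 0.274 0.098] [0.461 0.267 0.077] [0.482 0.279 0.109]
scene guard 0.8 [123.8, 269.5] 2495 [0.571 0.288 0.173] [ 0.51   0.245 -0.003] [0.887 0.786 0.232]
scene guard_lip 0.93 [122.6, 269.3] 2405 [0.569 0.285 0.177] [ 0.51   0.245 -0.004] [0.879 0.765 0.232]
scene kapton 0.69 [291.7, 324.5] 641 [ 0.453 -0.083  0.011] [ 0.424 -0.112 -0.003] [ 0.495 -0.048  0.015]
scene pot_paste 0.63 [258.6, 257.7] 315 [0.383 0.059 0.021] [ 0.364  0.041 -0.002] [0.414 0.107 0.025]
scene part_box 0.84 [276.9, 381.3] 1085 [ 0.536 -0.128  0.027] [ 0.496 -0.152 -0.002] [ 0.603 -0.082  0.039]
scene marker 0.58 [228.8, 357.4] 313 [0.616 0.013 0.011] [ 0.595 -0.045 -0.003] [0.653 0.098 0.016]
top spindle 0.58 [190.2, 188.0] 5517 [0.528 0.287 0.074] [ 0.419  0.21  -0.002
[... 1032 characters left out ...]
8577405e+01, -1.23339473e+01]), 'qvel': array([ 0.06227283, -0.07006868, -0.0062224 ,  0.0504002 , -0.01408715,
        0.04941265]), 'joint_efforts': array([-1.59535983e-03, -4.48324370e+01, -2.31470060e+01, -2.86596287e-04,
        4.87804009e-04,  3.42248291e-05]), 'position': array([0.21353815, 0.50682491, 0.23132757]), 'tool_rot': array([[-9.21531226e-01,  3.88304262e-01,  2.86524781e-06],
       [ 3.88304262e-01,  9.21531226e-01, -1.44541032e-06],
       [-3.20167431e-06, -2.19402807e-07, -1.00000000e+00]]), 'ft_force': array([ 0.64179716, -0.77591935,  0.06910952]), 'wrist_torque': array([-0.03159143,  0.02860159, -0.0374571 ]), 'gripper_force': 0.0, 'grip_width': 0.08534475750570515}
```

View pictures.

View pics/scene0.png

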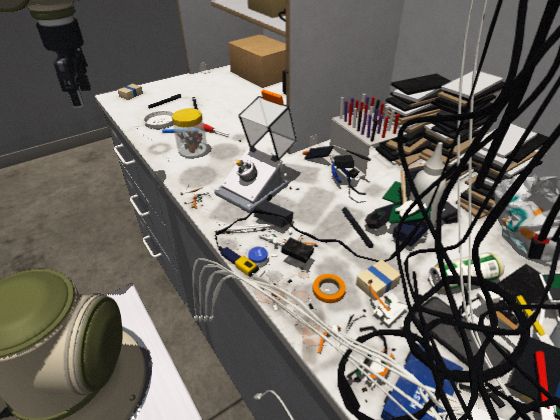

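View pics/top0.png

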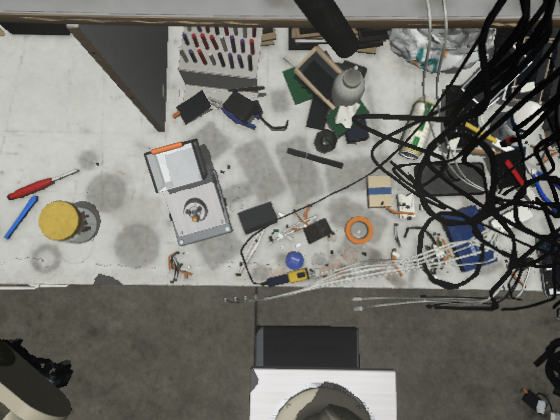

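```bash
cat > m.py <<'E'
from h import *
from scipy.optimize import least_squares
def axes(yaw,t=0.48):
    c,s=np.cos(yaw),np.sin(yaw); Rz=np.array([[c,-s,0],[s,c,0],[0,0,1]])
    Ry=np.array([[np.cos(t),0,-np.sin(t)],[0,1,0],[np.sin(t),0,np.cos(t)]])
    return Rz@Ry   # columns: x up slope, y, z out leaning to operator
E
python3 - <<'E'
from m import *
res={}
for c in ['top','scene']:
    im=env.get_image(c); P=pts(im,np.ones((420,560),bool)); col=im['frame'][im['depth']>0]
    k=(P[:,0]>.38)&(P[:,0]<.72)&(P[:,1]>.15)&(P[:,1]<.45)&(P[:,2]>-.01)
    res[c]=P[k]; res[c+'c']=col[k]
np.savez('pc.npz',**res)
for c in ['top','scene']:
    P=res[c];C=res[c+'c'].astype(int)
    # plane: search yaw and center via inliers
    def cost(v,full=False):
        R=axes(v[2]); L=(P-[v[0],v[1],.05])@R
        ins=(abs(L[:,2])<.02)&(abs(L[:,0])<.062)&(abs(L[:,1])<.053)&(np.hypot(L[:,0],L[:,1])>.03)
        return L,ins
    best=None
    for x in np.arange(.46,.56,.004):
      for y in np.arange(.22,.34,.004):
        for yaw in np.radians(np.arange(-40,41,4)):
          L,ins=cost((x,y,yaw)); sc=(abs(L[ins,2])<.003).sum()-(abs(L[ins,2])>.006).sum()
          if best is None or sc>best[0]: best=(sc,x,y,yaw)
    print(c,best)
    v=np.array(best[1:])
    L,ins=cost(v); ok=ins&(abs(L[:,2])<.006)
    A=np.c_[P[ok],np.ones(ok.sum())]; m=P[ok].mean(0); n=np.linalg.svd(P[ok]-m)[2][2]; n*=np.sign(n[2])
    print('normal',n,'tilt',np.arccos(n[2]),'yaw',np.degrees(np.arctan2(-n[1],-n[0])))
    R=axes(np.arctan2(-n[1],-n[0]))
    L=(P-m)@R
    pl=(abs(L[:,2])<.005)&(abs(L[:,0])<.1)&(abs(L[:,1])<.1)
    print('plate extent',np.percentile(L[pl],[1,99],axis=0)@np.eye(3), cv2.minAreaRect(L[pl][:,:2].astype(np.float32)))
    ring=(L[:,2]>.036-.005)&(L[:,2]<.039)&(np.hypot(L[:,0],L[:,1])<.045)
    print('ring pts',ring.sum(), L[ring].min(0),L[ring].max(0), 'm',m)
    o=(C[:,0]>180)&(C[:,1]>60)&(C[:,1]<150)&(C[:,2]<80)&(P[:,2]>.1); print('lip',o.sum(),P[o].min(0),P[o].max(0),np.median(P[o],0))
E
```

```text
top (np.int64(1415), np.float64(0.49600000000000005), np.float64(0.28800000000000003), np.float64(0.2792526803190927))
normal [-0.44451968 -0.13235036  0.88593772] tilt 0.48228440659617067 yaw 16.580263527386343
plate extent [[-0.09880263 -0.08414538 -0.0048249 ]
 [ 0.06257082  0.06708091  0.00446642]] ((-0.0003486424684524536, 7.437914609909058e-05), (0.19923578202724457, 0.1992475688457489), 0.006827097851783037)
ring pts 223 [-0.02064081 -0.02496578  0.03103565] [0.02265658 0.01987727 0.03893557] m [0.4983263  0.2870558  0.05090486]
lip 90 [0.5764126  0.28402987 0.22731024] [0.5981372  0.33772655 0.23644475] [0.58701165 0.31152432 0.23105333]
scene (np.int64(992), np.float64(0.5), np.float64(0.28400000000000003), np.float64(0.2792526803190927))
normal [-0.44439481 -0.13459641  0.88566193] tilt 0.4828786848984071 yaw 16.85028751764862
plate extent [[-0.09885397 -0.07907665 -0.00483502]
 [ 0.09021514  0.06602893  0.0039977 ]] ((-0.0003899484872817993, 0.00024276971817016602), (0.19706273078918457, 0.19883255660533905), 89.92330169677734)
ring pts 138 [-0.02127502 -0.0159259   0.0310437 ] [0.02194527 0.02794272 0.03884975] m [0.49938034 0.27731918 0.04927211]
lip 51 [0.46484812 0.27099425 0.10417971] [0.59606602 0.33320618 0.23130279] [0.58735063 0.30500095 0.2293103 ]
```

```bash
cat >> m.py <<'E'
from scipy.spatial.transform import Rotation as Ro
YAW=np.radians(16.7); RC=axes(YAW)
try: C0=np.load('c0.npy')
except Exception: C0=None
def toolR(az):  # az: angle of tool x in chuck frame, deg
    a=np.radians(az); x=RC@[np.cos(a),np.sin(a),0]; z=-RC[:,2]; return np.c_[x,np.cross(z,x),z]
def go(pc,az,dR=None,s=None):  # pc: TCP in chuck frame (m)
    s=s or env.observe(); R=s['tool_rot']; T=C0+RC@np.array(pc)
    sh=R.T@(T-s['position'])*100; rv=Ro.from_matrix(R.T@toolR(az)).as_rotvec(degrees=True)
    print('move',sh.round(2),rv.round(1),'|t',s['time_s'],'q',np.round(s['q'],1),'chuckTCP mm',((s['position']-C0)@RC*1000).round(1),
      'f',np.round(s['ft_force'],1),'tq',np.round(s['wrist_torque'],2),'w',round(s['grip_width'],4),'gf',round(s['gripper_force'],1))
E
python3 - <<'E'
from m import *
import m
d=np.load('pc.npz'); cs=[]
for c in ['top','scene']:
    P=d[c]
    o=np.array([.4988,.2845,.05])
    for it in range(3):
        L=(P-o)@RC; r=np.hypot(L[:,0],L[:,1])
        pl=(abs(L[:,2])<.006)&(r>.032)&(abs(L[:,0])<.055)&(abs(L[:,1])<.045); dz=np.median(L[pl,2]); 
        k=(L[:,2]-dz>.010)&(L[:,2]-dz<.034)&(r<.03)&(r>.016)
        top=(abs(L[:,2]-dz-.034)<.0035)&(r<.032)
        f=least_squares(lambda v:np.hypot(L[k,0]-v[0],L[k,1]-v[1])-.023,[0,0],loss='soft_l1',f_scale=.002)
        h=L[top][:,:2]; mec=cv2.minEnclosingCircle(h.astype(np.float32))
        print(c,'dz',dz,'ring',k.sum(),f.x,f.cost,'top',top.sum(),mec)
        o=o+RC[:,:2]@f.x
    # plate edges
    L=(P-o)@RC; q=(abs(L[:,2]-dz)<.004)&(abs(L[:,0])<.075)&(abs(L[:,1])<.065)
    print('plate x',[np.median([L[q&(abs(L[:,1]-y)<.003),0].max() if i else L[q&(abs(L[:,1]-y)<.003),0].min() for y in np.arange(-.045,.046,.006)]) for i in (0,1)],
          'y',[np.median([L[q&(abs(L[:,0]-x)<.003),1].max() if i else L[q&(abs(L[:,0]-x)<.003),1].min() for x in np.arange(-.05,.03,.006)]) for i in (0,1)])
    print(o+RC[:,2]*0); cs.append(o)
C0=np.mean(cs,0); C0[2]=.05; np.save('c0.npy',C0); m.C0=C0; print(C0)
go([0,0,.14],-112)
E
```

```text
top dz 0.0006838291891579016 ring 152 [8.30772049e-05 7.31738024e-04] 0.00033129238978527015 top 224 ((0.0009253256721422076, 0.00024932617088779807), 0.023029938340187073)
top dz 0.0007095435283273022 ring 152 [9.12677655e-05 3.89450794e-04] 0.00031708036577799727 top 225 ((0.000842248264234513, -0.0004824110947083682), 0.023029938340187073)
top dz 0.0007095435283273174 ring 151 [1.75203413e-05 1.48434259e-04] 0.000305170206948025 top 225 ((0.0007509804563596845, -0.0008718622266314924), 0.023029938340187073)
plate x [np.float64(-0.0746413843032372), np.float64(0.054720683009149236)] y [np.float64(-0.054810106893578986), np.float64(0.05360565151686118)]
[0.49859817 0.28576498 0.0500886 ]
scene dz 0.00010626256478550332 ring 159 [-0.00034854  0.00100494] 0.00021558191021096206 top 136 ((-0.0013410671381279826, -0.0007322910823859274), 0.022509776055812836)
scene dz 0.0001514830726646144 ring 163 [-1.38933783e-05  2.49968348e-05] 0.00023612661809573412 top 135 ((-0.0009925278136506677, -0.0017372281290590763), 0.022509776055812836)
scene dz 0.0001514830726646157 ring 163 [4.48511067e-11 8.79483549e-11] 0.00023612661809573336 top 135 ((-0.0009786339942365885, -0.001762224710546434), 0.022509776055812836)
plate x [np.float64(-0.0742937989782258), np.float64(0.06767992835595626)] y [np.float64(-0.05617554961068767), np.float64(0.052981052536957104)]
[0.49819612 0.28539411 0.04983264]
[0.49839714 0.28557955 0.05      ]
move [-29.85 -13.44   5.71] [   7.8  -30.9 -105.2] |t 1.2 q [ 54.8  21.8  74.3   0.   83.9 -12.3] chuckTCP mm [-101.9  293.8  257.5] f [0.3 0.4 0.9] tq [-0.02 -0.   -0.08] w 0.0852 gf 0.0
```

Call:
{"fn": "jog_arm", "kwargs": {"targets": [[-4,-1.7,0.5,1,-4,-7],[-8,-3.4,1,2,-8,-14],[-12,-5.1,1.5,3,-9,-20],[-16,-6.8,2,4,-12,-27],[-20,-8.5,2.5,5,-15,-34],[-24,-10.2,3,6,-18,-40],[-27,-12,4.5,6,-20,-47],[-29.9,-13.4,5.7,6,-22,-53]], "hand": 0.75, "newtons": 30}}

```text
time_s: 1.87
position: [0.4367, 0.2677, 0.1753]
tool_rot: [[-0.811, -0.457, 0.366], [-0.515, 0.854, -0.075], [-0.278, -0.249, -0.928]]
ft_force: [1.0, 1.2, -0.3]
grip_width: 0.0643
gripper_force: 0.0
```

```bash
python3 -c "
from m import *
go([0,-.0008,.14],-112)"
```

```text
move [ 0.11 -0.1   0.12] [ -2.4 -13.2 -51.7] |t 1.8667 q [ 24.7  16.1  97.  -16.7  50.2 -86.7] chuckTCP mm [  0.9   0.6 140.8] f [ 1.   1.2 -0.3] tq [0.09 0.09 0.02] w 0.0643 gf 0.0
```

Call:
{"fn": "jog_arm", "kwargs": {"targets": [[0,0,0,0,-2,-7],[0,0,0,-1,-4,-14],[0.1,-0.1,0.1,-1,-5,-20],[0.1,-0.1,0.1,-1,-7,-27],[0.1,-0.1,0.1,-1.5,-9,-34],[0.1,-0.1,0.1,-2,-11,-41],[0.1,-0.1,0.1,-2.2,-12.2,-48],[0.1,-0.1,0.1,-2.4,-13.2,-51.7]]}}

```text
time_s: 2.53
position: [0.4357, 0.2673, 0.1743]
tool_rot: [[-0.053, -0.896, 0.441], [-0.984, 0.123, 0.133], [-0.173, -0.426, -0.888]]
ft_force: [0.2, -0.0, -0.3]
grip_width: 0.0648
gripper_force: 0.0
```

```bash
python3 -c "
from m import *
go([0,-.0008,.14],-112)
im=env.get_image('wrist'); save(im,'w1.png')
T=np.array(im['cam_to_world']);f=210/np.tan(np.radians(im['fovy']/2))
for p in ([0,0,.034],[.0225,0,.034],[-.0225,0,.034],[0,.0225,.034],[0,-.0225,.034],[0,0,.068]):
    c=T[:3,:3].T@(C0+RC@np.array(p)-T[:3,3]); u=c[:2]/c[2]; u=u*(1+im['k1']*(u@u)); print(p,(u*f+[im['cx'],im['cy']]).round(1))
"
```

```text
move [ 0.1  -0.1   0.04] [ 0.1 -0.  -0. ] |t 2.5333 q [  18.7   12.4  104.8   -1.5   35.4 -154.9] chuckTCP mm [ -0.6   0.5 140.4] f [ 0.2 -0.  -0.3] tq [-0.1   0.19 -0.02] w 0.0648 gf 0.0
[0, 0, 0.034] [274.3 214.3]
[0.0225, 0, 0.034] [247.6 224.6]
[-0.0225, 0, 0.034] [301.6 203.8]
[0, 0.0225, 0.034] [285.  239.4]
[0, -0.0225, 0.034] [263.1 187.9]
[0, 0, 0.068] [274.1 229.7]
```

View pics/w1.png

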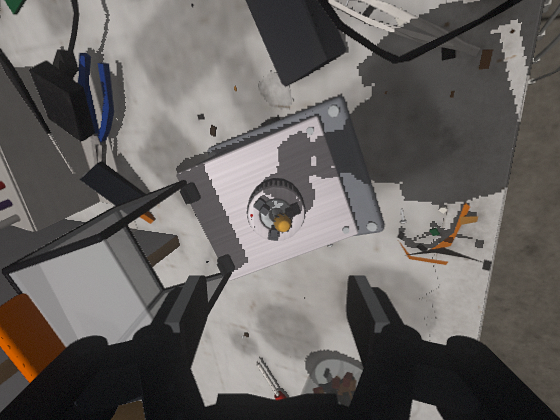

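Call:
{"fn": "jog_arm", "kwargs": {"targets": [[0.1,-0.1,2,0,0,0],[0.1,-0.1,4.5,0,0,0],[0.1,-0.1,7,0,0,0],[0.1,-0.1,9,0,0,0],[0.1,-0.1,11,0,0,0],[0.1,-0.1,12.4,0,0,0],[0.1,-0.1,13.5,0,0,0],[0.1,-0.1,13.5,0,0,0]]}}

```text
time_s: 3.25
position: [0.4962, 0.2841, 0.0528]
tool_rot: [[-0.06, -0.897, 0.439], [-0.983, 0.13, 0.131], [-0.174, -0.423, -0.889]]
ft_force: [-0.2, -0.5, -0.5]
grip_width: 0.0644
gripper_force: 0.0
```

```bash
python3 -c "
from m import *
go([0,-.0008,.005],-112)"
```

```text
move [-0.03 -0.09 -0.13] [ 0.2 -0.1 -0.5] |t 3.25 q [  18.3   29.1  104.8   -2.4   18.9 -153.9] chuckTCP mm [-1.  -0.8  3.7] f [-0.2 -0.5 -0.5] tq [-0.1   0.21  0.01] w 0.0644 gf 0.0
```

Call:
{"fn": "jog_arm", "kwargs": {"targets": [[0,-0.1,-0.1,0,0,0],[0,-0.1,-0.1,0,0,0],[0,-0.1,-0.1,0,0,0],[0,-0.1,-0.1,0,0,0],[0,-0.1,-0.1,0,0,0],[0,-0.1,-0.1,0,0,0]], "hand": 0.3, "newtons": 30}}

```text
time_s: 3.75
position: [0.495, 0.2839, 0.0562]
tool_rot: [[-0.058, -0.897, 0.439], [-0.983, 0.128, 0.132], [-0.174, -0.424, -0.889]]
ft_force: [-6.7, 1.8, -0.8]
grip_width: 0.0435
gripper_force: 32.2
```

```bash
python3 -c "
from m import *
go([0,-.0008,.005],-112)
im=env.get_image('wrist'); cv2.imwrite('pics/w2.png',im['frame'][:,:,::-1])"
```

```text
move [-0.   -0.05  0.22] [ 0.2 -0.1 -0.4] |t 3.75 q [  18.3   28.7  104.8   -2.2   19.2 -154.1] chuckTCP mm [-0.4 -0.6  7.2] f [-6.7  1.8 -0.8] tq [0.17 0.95 0.25] w 0.0435 gf 32.2
```

View pics/w2.png

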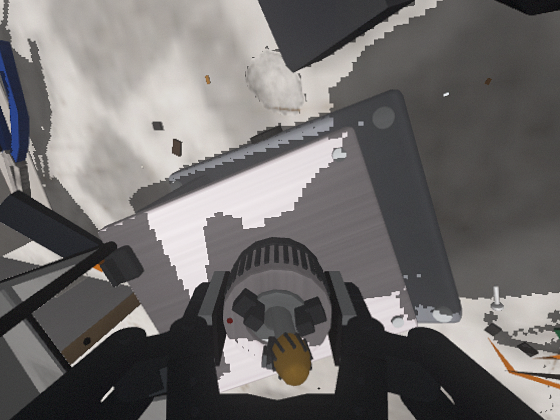

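Call:
{"fn": "jog_arm", "kwargs": {"targets": [[0,0,0,0,0,0],[0,0,0,0,0,2],[0,0,0,0,0,7],[0,0,0,0,0,13],[0,0,0,0,0,19],[0,0,0,0,0,26],[0,0,0,0,0,33],[0,0,0,0,0,40]], "hand": 0.3, "newtons": 90}}

```text
time_s: 4.47
position: [0.4952, 0.2837, 0.0566]
tool_rot: [[-0.624, -0.646, 0.44], [-0.666, 0.734, 0.131], [-0.407, -0.211, -0.889]]
ft_force: [-6.6, -1.3, 3.0]
grip_width: 0.0419
gripper_force: 90.7
```

```bash
python3 -c "
from m import *
go([0,-.0008,.007],-152)
print(RC.T@env.observe()['wrist_torque'])"
```

```text
move [-0.02 -0.    0.05] [ 0.1 -0.2 -0.7] |t 4.4667 q [  18.3   28.6  104.8   -2.3   19.2 -113.8] chuckTCP mm [-0.2 -0.9  7.5] f [-6.6 -1.3  3. ] tq [-0.14  0.93  0.31] w 0.0419 gf 90.7
[0.25988658 0.9280087  0.21376551]
```

Call:
{"fn": "jog_arm", "kwargs": {"targets": [[0,0,0,0,0,7],[0,0,0,0,0,14],[0,0,0,0,0,21],[0,0,0,0,0,28],[0,0,0,0,0,35],[0,0,0,0,0,42],[0,0,0,0,0,48],[0,0,0,0,0,54]]}}

```text
time_s: 5.13
position: [0.4954, 0.2834, 0.0566]
tool_rot: [[-0.889, 0.125, 0.44], [0.202, 0.971, 0.131], [-0.41, 0.205, -0.889]]
ft_force: [-5.6, -5.3, 3.7]
grip_width: 0.0422
gripper_force: 90.8
```

Call:
{"fn": "jog_arm", "kwargs": {"targets": [[0,0,0,0,0,3],[0,0,0,0,0,6],[0,0,0,0,0,9],[0,0,0,0,0,12],[0,0,0,0,0,15],[0,0,0,0,0,18],[0,0,0,0,0,20],[0,0,0,0,0,20]]}}

```text
time_s: 5.8
position: [0.4953, 0.2832, 0.0566]
tool_rot: [[-0.794, 0.42, 0.44], [0.519, 0.845, 0.131], [-0.316, 0.332, -0.889]]
ft_force: [-6.3, -6.7, 2.8]
grip_width: 0.0421
gripper_force: 90.8
```

```bash
python3 -c "
from m import *
go([0,-.0008,.007],-152)
print(RC.T@env.observe()['wrist_torque'])
im=env.get_image('wrist'); cv2.imwrite('pics/w3.png',im['frame'][:,:,::-1])"
```

```text
move [0.03 0.05 0.05] [ -0.1  -0.2 -74.5] |t 5.8 q [ 18.2  28.6 104.9  -2.3  19.2 -40. ] chuckTCP mm [-0.2 -1.4  7.5] f [-6.3 -6.7  2.8] tq [-0.36  0.6  -0.42] w 0.0421 gf 90.8
[-0.34206568  0.6745862  -0.29118945]
```

View pics/w3.png

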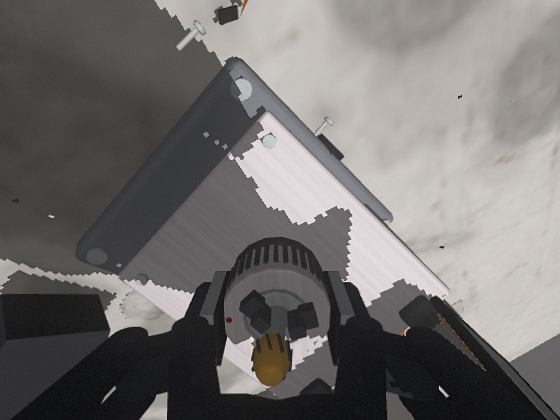

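Call:
{"fn": "jog_arm", "kwargs": {"targets": [[0,0,0,0,0,3],[0,0,0,0,0,6],[0,0,0,0,0,9],[0,0,0,0,0,12],[0,0,0,0,0,15],[0,0,0,0,0,18]]}}

```text
time_s: 6.35
position: [0.4952, 0.2831, 0.0565]
tool_rot: [[-0.625, 0.645, 0.439], [0.755, 0.643, 0.131], [-0.198, 0.413, -0.889]]
ft_force: [-6.6, -8.7, 3.3]
grip_width: 0.0419
gripper_force: 90.9
```

```bash
cat > q.py <<'E'
from m import *
s=env.observe(); print(s['time_s'],np.round(s['q'],1),'tqc',(RC.T@s['wrist_torque']).round(2),'fc',(RC.T@s['ft_force']).round(1),'eff6',s['joint_efforts'][5],'pos',((s['position']-C0)@RC*1000).round(1),s['grip_width'])
E
python3 q.py
```

```text
6.35 [ 18.2  28.6 104.9  -2.3  19.2 -22. ] tqc [-0.6   0.6   0.23] fc [-6.3 -6.5  7. ] eff6 -0.5949911847710609 pos [-0.3 -1.5  7.5] 0.04190582237029158
```

Call:
{"fn": "jog_arm", "kwargs": {"targets": [[0,0,0,0,0,3],[0,0,0,0,0,6],[0,0,0,0,0,9],[0,0,0,0,0,12],[0,0,0,0,0,15],[0,0,0,0,0,18]]}}

```text
time_s: 6.85
position: [0.4952, 0.283, 0.0564]
tool_rot: [[-0.395, 0.807, 0.439], [0.916, 0.378, 0.13], [-0.061, 0.454, -0.889]]
ft_force: [-8.3, -9.3, 4.3]
grip_width: 0.042
gripper_force: 90.9
```

```bash
python3 q.py
```

```text
6.85 [ 18.2  28.6 104.9  -2.3  19.2  -4. ] tqc [-0.83  0.56  0.25] fc [-7.5 -6.5  8.8] eff6 -0.5924868397414684 pos [-0.4 -1.6  7.5] 0.04201759522069006
```

Call:
{"fn": "jog_arm", "kwargs": {"targets": [[0,0,0,0,0,2],[0,0,0,0,0,4],[0,0,0,0,0,6],[0,0,0,0,0,8],[0,0,0,0,0,10],[0,0,0,0,0,12]]}}

```text
time_s: 7.35
position: [0.4951, 0.2829, 0.0564]
tool_rot: [[-0.22, 0.871, 0.439], [0.975, 0.18, 0.13], [0.034, 0.457, -0.889]]
ft_force: [-8.7, -8.4, 3.8]
grip_width: 0.0422
gripper_force: 90.9
```

```bash
python3 q.py
```

```text
7.35 [ 18.2  28.6 104.9  -2.3  19.2   8. ] tqc [-0.98  0.61  0.29] fc [-7.8 -5.5  8.3] eff6 -0.2980470098555088 pos [-0.6 -1.6  7.5] 0.042238506911883286
```

Call:
{"fn": "jog_arm", "kwargs": {"targets": [[0,0,0,0,0,2],[0,0,0,0,0,4],[0,0,0,0,0,6],[0,0,0,0,0,8],[0,0,0,0,0,10],[0,0,0,0,0,12]]}}

```text
time_s: 7.85
position: [0.495, 0.2829, 0.0563]
tool_rot: [[-0.034, 0.898, 0.439], [0.991, -0.026, 0.13], [0.128, 0.439, -0.889]]
ft_force: [-7.6, -9.4, 2.9]
grip_width: 0.042
gripper_force: 91.0
```

```bash
python3 q.py
```

```text
7.85 [ 18.2  28.6 104.9  -2.3  19.2  20. ] tqc [-1.08  0.64  0.28] fc [-7.5 -6.8  7.2] eff6 -0.2677299454808235 pos [-0.7 -1.6  7.5] 0.042022644314528554
```

Call:
{"fn": "jog_arm", "kwargs": {"targets": [[0,0,0,0,0,2],[0,0,0,0,0,4],[0,0,0,0,0,6],[0,0,0,0,0,8],[0,0,0,0,0,9],[0,0,0,0,0,10]]}}

```text
time_s: 8.35
position: [0.4949, 0.2829, 0.0563]
tool_rot: [[0.122, 0.89, 0.439], [0.972, -0.197, 0.13], [0.202, 0.411, -0.889]]
ft_force: [-8.1, -8.7, 3.2]
grip_width: 0.0421
gripper_force: 90.9
```

```bash
python3 q.py
```

```text
8.35 [ 18.2  28.6 104.9  -2.3  19.3  29.9] tqc [-1.12  0.68  0.27] fc [-7.6 -6.   7.6] eff6 0.07075538160279393 pos [-0.8 -1.6  7.5] 0.04209984439436293
```

Call:
{"fn": "jog_arm", "kwargs": {"targets": [[0,0,0,0,0,2],[0,0,0,0,0,4],[0,0,0,0,0,6],[0,0,0,0,0,8],[0,0,0,0,0,9],[0,0,0,0,0,10]]}}

```text
time_s: 8.85
position: [0.4952, 0.2844, 0.0568]
tool_rot: [[0.269, 0.857, 0.44], [0.924, -0.358, 0.132], [0.27, 0.372, -0.888]]
ft_force: [-7.6, 4.9, 2.9]
grip_width: 0.0421
gripper_force: 109.2
```

```bash
python3 q.py
python3 -c "
from m import *
im=env.get_image('wrist'); cv2.imwrite('pics/w4.png',cv2.resize(im['frame'][220:,150:410,::-1],None,fx=2,fy=2))"
```

```text
8.85 [ 18.4  28.6 104.8  -2.4  19.2  39.8] tqc [1.29 0.72 2.4 ] fc [-3.8  6.9  5.3] eff6 2.049308717250824 pos [ 0.1 -0.2  7.6] 0.042054601084802974
```

View pics/w4.png

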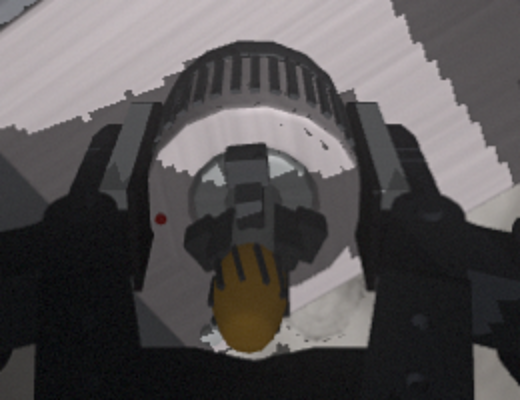

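Call:
{"fn": "jog_arm", "kwargs": {"targets": [[0,0,0,0,0,0],[0,0,0,0,0,1],[0,0,0,0,0,2],[0,0,0,0,0,3],[0,0,0,0,0,4],[0,0,0,0,0,5]], "newtons": 115}}

```text
time_s: 9.4
position: [0.496, 0.2861, 0.0575]
tool_rot: [[0.342, 0.829, 0.443], [0.889, -0.438, 0.135], [0.306, 0.348, -0.886]]
ft_force: [-5.6, 17.4, 0.3]
grip_width: 0.0424
gripper_force: 123.9
```

```bash
python3 q.py
python3 -c "
from m import *
im=env.get_image('wrist'); f=im['frame'][300:350,210:250].astype(int); m=(f[:,:,0]>70)&(f[:,:,1]<40)&(f[:,:,2]<40); print(np.argwhere(m).mean(0)+[300,210], m.sum())
a=cv2.imread('pics/w3.png')[300:350,210:250,::-1].astype(int);m=(a[:,:,0]>70)&(a[:,:,1]<40)&(a[:,:,2]<40); print(np.argwhere(m).mean(0)+[300,210], m.sum())"
```

```text
9.4 [ 18.5  28.7 104.7  -2.2  19.1  44.8] tqc [3.36 0.02 1.76] fc [-0.2 18.2  0.5] eff6 1.247575655579567 pos [1.6 1.2 7.6] 0.042435518282997305
[339. 231.] 1
[319.61904762 228.47619048] 21
```

```bash
cat > dot.py <<'E'
from m import *
im=env.get_image('wrist'); f=im['frame'].astype(int); P=pts(im,np.ones((420,560),bool)); ok=im['depth']>0; F=f[ok]
L=(P-C0)@RC; r=np.hypot(L[:,0],L[:,1])
m=(F[:,0]>F[:,1]*1.8+15)&(F[:,0]>F[:,2]*1.8+15)&(r<.024)&(r>.013)&(abs(L[:,2]-.034)<.006)
print('dot',m.sum(),L[m].mean(0)*1000,'ang',np.degrees(np.arctan2(*L[m].mean(0)[[1,0]])))
# burr axis
rs=env.regions_of('wrist','burr')
if rs:
    B=(pts(im,rs[0]['pixels'])-C0)@RC; print('burr',rs[0]['score'],(np.median(B,0)*1000).round(1),(np.percentile(B,[2,98],axis=0)*1000).round(1))
save(im,'d_%d.png'%int(env.observe()['time_s']*100))
E
python3 dot.py; python3 q.py
```

```text
dot 18 [-17.64850946   9.13231867  34.11190637] ang 152.640445324769
burr 0.73 [ 1.4  3.1 60.4] [[-5.6 -3.4 34.7]
 [ 5.   7.  67. ]]
9.55 [ 18.5  28.6 104.7  -2.2  19.1  44.8] tqc [3.36 0.08 1.47] fc [ 0.7 18.8  1.7] eff6 1.507602073252201 pos [1.6 1.2 7.7] 0.04220786100806362
```

Call:
{"fn": "jog_arm", "kwargs": {"targets": [[0,0,0,0,0,0],[0,0,0,0,0,0],[0,0,0,0,0,0],[0,0,0,0,0,0],[0,0,0,0,0,0],[0,0,0,0,0,0]], "hand": 0.75}}

```text
time_s: 10.05
position: [0.4966, 0.2836, 0.056]
tool_rot: [[0.347, 0.828, 0.441], [0.887, -0.442, 0.131], [0.304, 0.345, -0.888]]
ft_force: [0.3, 0.4, 0.9]
grip_width: 0.0637
gripper_force: 0.0
```

```bash
python3 dot.py; python3 -c "
from m import *
go([0,-.0008,.005],33)"; python3 q.py
```

```text
dot 17 [-17.74115711   8.9737465   34.15837262] ang 153.16902129233472
burr 0.93 [ 1.4  3.  60.5] [[-5.3 -3.4 34.6]
 [ 4.9  7.1 67. ]]
move [-0.01 -0.08  0.13] [-0.1  0.1 15.6] |t 10.15 q [ 18.2  28.8 104.7  -2.3  19.1  44.9] chuckTCP mm [ 0.6 -1.3  6.3] f [0.6 0.6 0.5] tq [ 0.01  0.28 -0.04] w 0.0645 gf 0.0
10.15 [ 18.2  28.8 104.7  -2.3  19.1  44.9] tqc [ 0.06  0.26 -0.08] fc [0.9 0.4 0.1] eff6 0.0011135832028230652 pos [ 0.6 -1.3  6.3] 0.06452648301381196
```

Call:
{"fn": "jog_arm", "kwargs": {"targets": [[0,-0.1,0.2,0,0,-6],[0,-0.1,0.2,0,0,-13],[0,-0.1,0.2,0,0,-20],[0,-0.1,0.2,0,0,-25],[0,-0.1,0.2,0,0,-25]]}}

```text
time_s: 10.57
position: [0.4965, 0.2845, 0.0536]
tool_rot: [[-0.038, 0.897, 0.44], [0.991, -0.022, 0.131], [0.128, 0.441, -0.888]]
ft_force: [0.2, -0.4, 0.1]
grip_width: 0.0639
gripper_force: 0.0
```

Call:
{"fn": "jog_arm", "kwargs": {"targets": [[0,0,0,0,0,0],[0,0,0,0,0,0],[0,0,0,0,0,0],[0,0,0,0,0,0],[0,0,0,0,0,0],[0,0,0,0,0,0]], "hand": 0.3, "newtons": 118}}

```text
time_s: 11.07
position: [0.4959, 0.2844, 0.0541]
tool_rot: [[-0.033, 0.897, 0.44], [0.991, -0.028, 0.132], [0.13, 0.44, -0.888]]
ft_force: [-6.2, -2.8, 8.8]
grip_width: 0.042
gripper_force: 118.0
```

Call:
{"fn": "jog_arm", "kwargs": {"targets": [[0,0,0,0,0,1],[0,0,0,0,0,2],[0,0,0,0,0,3],[0,0,0,0,0,4],[0,0,0,0,0,5],[0,0,0,0,0,6],[0,0,0,0,0,7],[0,0,0,0,0,8]]}}

```text
time_s: 11.73
position: [0.4959, 0.2835, 0.0541]
tool_rot: [[0.092, 0.893, 0.44], [0.978, -0.164, 0.13], [0.189, 0.418, -0.889]]
ft_force: [-6.4, -10.5, 10.9]
grip_width: 0.0418
gripper_force: 119.5
```

```bash
python3 q.py; python3 dot.py
```

```text
11.7333 [ 18.3  28.9 104.9  -2.5  18.9  28.2] tqc [-1.53  0.7   0.66] fc [-3.1 -8.2 13.9] eff6 0.3869042079895735 pos [-0.7 -1.3  5. ] 0.041829587894483225
dot 21 [-17.86367443   8.98829091  34.05217165] ang 153.29027678355078
burr 0.81 [-0.1  4.  60.6] [[-7.  -2.6 38.6]
 [ 4.7  7.1 67.1]]
```

Call:
{"fn": "jog_arm", "kwargs": {"targets": [[0,0,0,0,0,1],[0,0,0,0,0,2],[0,0,0,0,0,3],[0,0,0,0,0,4],[0,0,0,0,0,5],[0,0,0,0,0,6],[0,0,0,0,0,7],[0,0,0,0,0,8]]}}

```text
time_s: 12.5
position: [0.496, 0.2838, 0.0541]
tool_rot: [[0.209, 0.873, 0.441], [0.947, -0.293, 0.13], [0.242, 0.39, -0.888]]
ft_force: [-7.2, -9.4, 10.6]
grip_width: 0.0419
gripper_force: 125.4
```

```bash
python3 q.py; python3 dot.py
```

```text
12.5 [ 18.3  29.  104.9  -2.7  18.9  36.1] tqc [-1.05  0.63  3.06] fc [-3.7 -6.9 13.8] eff6 2.461203709244728 pos [-0.6 -1.   5. ] 0.04190881286167117
dot 20 [-17.79447062   9.09821479  33.92169555] ang 152.91958975930675
burr 0.87 [ 0.9  3.7 60.6] [[-6.1 -2.5 36.1]
 [ 4.9  7.1 66.9]]
```

Call:
{"fn": "jog_arm", "kwargs": {"targets": [[0,0,0,0,0,-2],[0,0,0,0,0,-2],[0,0,0,0,0,-2],[0,0,0,0,0,-2],[0,0,0,0,0,-2],[0,0,0,0,0,-2]], "hand": 0.75, "newtons": 40}}

```text
time_s: 13.1
position: [0.4965, 0.2845, 0.0537]
tool_rot: [[0.183, 0.879, 0.44], [0.955, -0.265, 0.132], [0.232, 0.397, -0.888]]
ft_force: [0.1, 0.7, 0.6]
grip_width: 0.0645
gripper_force: 0.0
```

Call:
{"fn": "jog_arm", "kwargs": {"targets": [[0,0,-1,0,0,0],[0,0,-3,0,0,0],[0,0,-5.5,0,0,0],[0,0,-8,0,0,0],[0,0,-10.5,0,0,6],[0,0,-13,0,0,13],[0,0,-14.5,0,0,20],[0,0,-15.5,0,0,27]]}}

```text
time_s: 13.77
position: [0.4274, 0.264, 0.1938]
tool_rot: [[0.565, 0.696, 0.443], [0.727, -0.674, 0.133], [0.391, 0.247, -0.887]]
ft_force: [0.7, -0.2, 0.1]
grip_width: 0.0636
gripper_force: 0.0
```

Run:
```python
from m import *
go([.195,0,.16],0)
im=env.get_image('scene')
P=pts(im,np.ones((420,560),bool)); F=im['frame'][im['depth']>0].astype(int)
L=(P-C0)@RC
o=(F[:,0]>170)&(F[:,1]>50)&(F[:,1]<150)&(F[:,2]<90)&(L[:,0]>.1)&(L[:,0]<.22)&(L[:,2]>.05)&(L[:,2]<.16)&(abs(L[:,1])<.06)
print('lip',o.sum(),(np.percentile(L[o],[2,50,98],axis=0)*1000).round(1))
o=(F[:,0]>F[:,2]*1.5+20)&(np.hypot(L[:,0],L[:,1])<.02)&(L[:,2]>.04)&(L[:,2]<.08); print('burr head',o.sum(),(np.percentile(L[o],[2,50,98],axis=0)*1000).round(1))
save(im,'s2.png')
im=env.get_image('wrist'); save(im,'w5.png')
```

```text
move [16.45 10.36  0.19] [ 0.  -0.  32.3] |t 13.7667 q [ 18.7   9.9 104.2  -1.5  38.4  60.6] chuckTCP mm [  0.6  -0.2 161.8] f [ 0.7 -0.2  0.1] tq [-0.12  0.18  0.02] w 0.0636 gf 0.0
lip 52 [[159.  -30.7 115.5]
 [162.2  -7.8 117.3]
 [166.3  22.2 119.2]]
burr head 21 [[-6.3 -8.  52.2]
 [-2.6 -4.4 61.8]
 [ 2.1  1.6 68.3]]
```

View pics/w5.png

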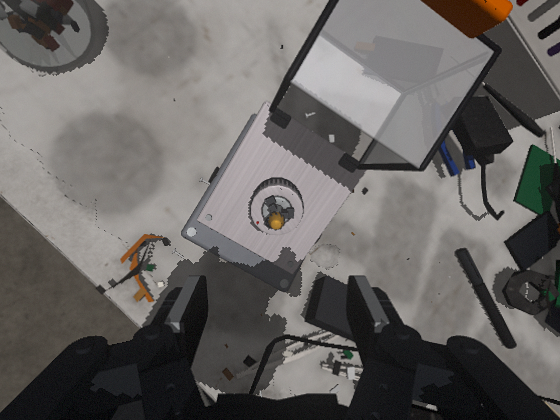

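Call:
{"fn": "jog_arm", "kwargs": {"targets": [[1.5,0.9,0,0,0,6],[4,2.5,0,0,0,13],[7,4.4,0,0,0,20],[10,6.3,0,0,0,26],[13,8.2,0,0,0,32],[15,9.5,0,0,0,32.3],[16.5,10.4,0,0,0,32.3],[16.7,10.5,0,0,0,32.3]], "hand": 0}}

```text
time_s: 14.53
position: [0.598, 0.3163, 0.2821]
tool_rot: [[0.847, 0.294, 0.442], [0.263, -0.956, 0.132], [0.461, 0.005, -0.887]]
ft_force: [-1.1, 1.0, 0.6]
grip_width: 0.0001
gripper_force: 0.0
```

```bash
python3 -c "
from m import *
go([.197,0,.104],0)"
```

```text
move [-0.26  0.08  5.38] [0.  0.1 0.5] |t 14.5333 q [18.2 22.1 70.3 -0.8 60.2 91.2] chuckTCP mm [199.6   0.8 157.8] f [-1.1  1.   0.6] tq [-0.07  0.18 -0.01] w 0.0001 gf 0.0
```

Call:
{"fn": "jog_arm", "kwargs": {"targets": [[-0.3,0.1,1.5,0,0,0.5],[-0.3,0.1,3,0,0,0.5],[-0.3,0.1,4.4,0,0,0.5],[-0.3,0.1,5.4,0,0,0.5],[-0.3,0.1,5.4,0,0,0.5]]}}

```text
time_s: 14.95
position: [0.6167, 0.3211, 0.2294]
tool_rot: [[0.853, 0.285, 0.436], [0.254, -0.958, 0.13], [0.455, -0.0, -0.89]]
ft_force: [-0.3, 0.2, -0.0]
grip_width: 0.0001
gripper_force: 0.0
```

Call:
{"fn": "jog_arm", "kwargs": {"targets": [[-1.2,0,0,0,0,0],[-2.3,0,-0.2,0,0,0],[-3.9,0,-1.6,0,0,0],[-5.2,0,-2.3,0,0,0],[-7.2,0,-3.2,0,0,0],[-8.6,0,-3.7,0,0,0],[-10.7,0,-4.1,0,0,0],[-12.2,0,-4.2,0,0,0]]}}

```text
time_s: 15.62
position: [0.4938, 0.2848, 0.215]
tool_rot: [[0.85, 0.285, 0.443], [0.253, -0.958, 0.132], [0.462, -0.0, -0.887]]
ft_force: [1.4, 0.7, 0.7]
grip_width: -0.0001
gripper_force: 0.7
```

Run:
```python
from m import *
go([.075,0,.146],0)
im=env.get_image('scene'); cv2.imwrite('pics/s3.png',cv2.resize(im['frame'][40:240,150:400,::-1],None,fx=2.5,fy=2.5))
```

```text
move [0.29 0.06 0.25] [ 0.  -0.  -0.1] |t 15.6167 q [18.5 14.8 93.1 -1.2 44.6 92.6] chuckTCP mm [ 72.1   0.6 148.5] f [1.4 0.7 0.7] tq [-0.02 -0.14  0.04] w -0.0001 gf 0.7
```

View pics/s3.png

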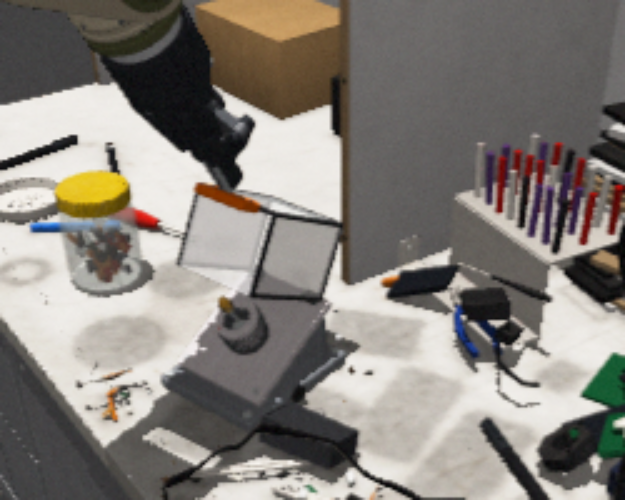

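Call:
{"fn": "jog_arm", "kwargs": {"targets": [[-1.8,0,0.4,0,0,0],[-3.3,0,0.7,0,0,0],[-5.3,0,1.3,0,0,0],[-6.7,0,2,0,0,0],[-8.5,0,3.1,0,0,0],[-9.6,0,4.1,0,0,0],[-10.5,0,4.9,0,0,0],[-11,0,5.5,0,0,0]]}}

```text
time_s: 16.33
position: [0.4246, 0.2645, 0.1139]
tool_rot: [[0.852, 0.285, 0.439], [0.253, -0.958, 0.131], [0.459, -0.001, -0.889]]
ft_force: [-3.4, -1.1, 3.0]
grip_width: -0.0
gripper_force: 1.8
```

```bash
python3 -c "
from m import *
go([-.048,0,.08],0)"
```

```text
move [-0.94  0.1   1.22] [ 0.   0.2 -0.1] |t 16.3333 q [ 18.9  17.4 111.4  -2.5  24.   94.4] chuckTCP mm [-38.6   1.   92.1] f [-3.4 -1.1  3. ] tq [-0.18  0.69 -0.04] w -0.0 gf 1.8
```

Call:
{"fn": "jog_arm", "kwargs": {"targets": [[-0.3,0.1,0.3,0,0,0],[-0.6,0.1,0.6,0,0,0],[-0.9,0.1,0.9,0,0,0],[-0.9,0.1,1,0,0,0],[-0.9,0.1,1.1,0,0,0],[-0.9,0.1,1.1,0,0,0]]}}

```text
time_s: 16.83
position: [0.4233, 0.2631, 0.1035]
tool_rot: [[0.849, 0.285, 0.445], [0.252, -0.958, 0.133], [0.465, -0.001, -0.885]]
ft_force: [-19.7, -8.8, 35.0]
grip_width: 0.0002
gripper_force: 20.2
```

```bash
python3 q.py
python3 - <<'E'
from m import *
im=env.get_image('scene'); cv2.imwrite('pics/s4.png',cv2.resize(im['frame'][90:240,180:330,::-1],None,fx=4,fy=4,interpolation=cv2.INTER_CUBIC))
E
```

```text
16.8333 [ 18.7  18.4 112.8  -2.7  21.2  94.5] tqc [-0.54  0.65  0.01] fc [-2.8 -2.7 40.9] eff6 0.016570324078202248 pos [-44.9   0.   83.6] 0.000233087999225942
```

View pics/s4.png

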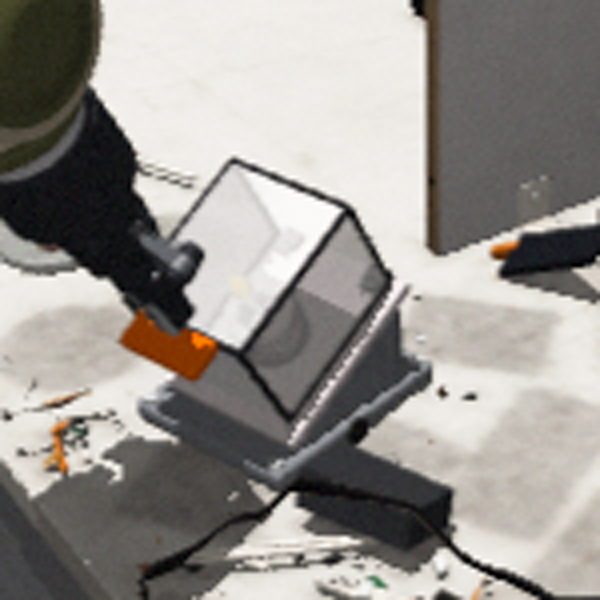

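Call:
{"fn": "jog_arm", "kwargs": {"targets": [[0,0,-0.7,0,0,0],[0,0,-1.5,0,0,0],[0,0,-3,0,0,0],[0,0,-5.5,0,0,0],[0,0,-8,0,0,0],[0,0,-10,0,0,0],[0,0,-11,0,0,0],[0,0,-11,0,0,0]]}}

```text
time_s: 17.55
position: [0.3744, 0.2485, 0.2007]
tool_rot: [[0.849, 0.285, 0.444], [0.252, -0.959, 0.133], [0.464, -0.001, -0.886]]
ft_force: [0.2, 0.2, 0.7]
grip_width: 0.0
gripper_force: 0.0
```

```bash
python3 q.py
python3 - <<'E'
from m import *
for c in ('scene','top'):
    im=env.get_image(c)
    P=pts(im,np.ones((420,560),bool)); F=im['frame'][im['depth']>0].astype(int); L=(P-C0)@RC
    o=(F[:,0]>150)&(F[:,1]>40)&(F[:,1]<130)&(F[:,2]<80)&(L[:,0]<-.03)&(L[:,0]>-.09)&(L[:,2]>.05)&(L[:,2]<.12)&(abs(L[:,1])<.05)
    print('lip',o.sum(),(np.percentile(L[o],[2,50,98],axis=0)*1000).round(1))
    for t in ['kapton','pot_paste','part_box','marker']:
        r=env.regions_of(c,t)
        if r: print(t,np.median(pts(im,r[0]['pixels']),0).round(3))
E
```

```text
17.55 [ 19.1   4.  110.1  -1.8  38.3  93.7] tqc [0.01 0.22 0.04] fc [0.5 0.1 0.5] eff6 -0.010620905086398125 pos [-4.520e+01  1.000e-01  1.934e+02] 1.0905614307412542e-05
lip 164 [[-71.1 -31.1  80.9]
 [-60.3  -6.4  83.8]
 [-46.5  23.5  86.3]]
kapton [ 0.452 -0.085  0.011]
part_box [ 0.535 -0.128  0.027]
marker [0.616 0.011 0.011]
lip 303 [[-69.2 -28.3  80.4]
 [-56.3  -0.9  84.6]
 [-44.9  26.5  88.6]]
kapton [ 0.457 -0.075  0.012]
pot_paste [0.386 0.066 0.023]
part_box [ 0.542 -0.12   0.028]
marker [0.621 0.022 0.012]
```

Guard is fully down (lip surface at 83–84 mm), the ring is against its stop, and the other things on the bench haven't moved.

```bash
python3 -c "
from rig import env
print(env.close_job())"
```

```text
the job is handed in; nothing more can be done
None
```

The chuck ring was turned clockwise about 3.2 rad to its solid stop (a second turn at about 3 N m did not move it), so the jaws grip the burr in its bore. The clear guard was then pushed fully down, with nothing else on the bench disturbed, and the job was handed in at about 18 s; no verdict came back.

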